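# Latch a battery pack into the empty charging dock

## Robot

A 6-joint arm with a two-finger parallel gripper is mounted at the origin on the work surface. World frame = base frame: x ahead of the robot, y to its left, z up, the work surface at z = 0. Lengths are in m, angles in rad, forces in N, time in s.
With the tool pointing down it reaches from about 0.4 to 0.825 m from the base axis. Payload 7 kg.
Tool frame: the origin (TCP) lies midway between the tips of the shut fingers; the grasp point (between the pads) lies robot.grip_point_offset behind it (robot.grip_point_offset is the distance from the TCP to the grasp point, in m); z points along the fingers, y is the direction in which the jaws open and shut (so a half turn about z gives the same grasp; the last joint's range is limited). The gripper opens to 85 mm and grips with 20 to 120 N. Pads are 22 mm wide; open, the fingers measure 114 mm over their backs; the gripper's body (76 mm by 85 mm) begins 54 mm behind the grasp point. The pads swing forward as they close: fully open they stand 13 mm farther back than shut.
Start: joints at [1.558, 0.359, 0.012, 0, -1.224, -0.288], TCP at [0.2, 0.645, 0.231] pointing down, gripper open.
Joint ranges: [-3.07, 3.07], [-1.43, 2.12], [-1.02, 1.25], [-3.03, 1.67], [-3.05, -0], [-3.03, 3.03]. Speed limits (rad/s): [2.39, 2.39, 3.01, 3.14, 3.14, 3.14].

## Interface

Orientations are given as a rotation vector (axis times angle).
In Python, from plant import robot gives the robot as it stands. The module is installed in compiled form; this text tells all that it offers.
- The arm moves only by the tool send_rows, never from a script. Its argument "moves" is a list of rows, each an object of numbers: "dx", "dy", "dz": the shift along the tool's x, y, z in m; "wx", "wy", "wz": the turn, a rotation vector about the tool's x, y, z in degrees; "jaw": the finger opening in m, from 0 to 0.0854. A call has 1 to 10 rows; each row shifts and turns the commanded pose from where the row before left it, along the tool's axes as they then stand; what a row does not reach is not made up. A row lasts 1/10 s, in which the tool goes at most 50 mm and 8.59 degrees, less where a joint would pass 70% of its speed; a pose out of reach is approached as far as the arm can. A call is refused whole if a number of a shift passes 0.05 or a number of a turn 8.59, either way. A call with a gripper value outside its range is refused whole. The fingers move at their own pace and stop on an object; the grip force is fixed at half the most. Time passes only in rows, so rows that do not move let the fingers close. It gives the time, the measured TCP pose, the force and the opening at its end, in the units of the state.
- robot.sense(): the state, without advancing time (a new reading comes with each control period).
- robot.get_image(name): name is "scene" or "top" or "wrist"; returns a dict with "pixels" (480x640x3 uint8, red, green, blue), "intrinsics" (3x3 intrinsics, pixels), "origin" and "attitude" of the camera in the world; the wrist camera has in their place "hand_eye" (4x4, takes a point from camera to tool coordinates, whose origin is the TCP and whose axes are the flange's). Camera axes: x right, y up, looking along -z (the intrinsics and any distortion apply to the point x, -y, -z); pixel columns grow to the right and rows downward; lengths in m; the calibration is good to about 2 mm. A picture is of the moment at which its call begins: read the wrist's pose just before it. There is no depth.
- robot.sign_off(): hands the job in, once; it reports no verdict.
The state is a dict: "time_s": time; "qpos": joint angles; "joint_velocities": joint speeds; "joint_torque": joint torques, N m; "ee_pos": TCP position; "orientation": TCP orientation; "contact_force": force on the tool from outside, world axes, zero at the start; "wrist_torque": the same for the moment, N m; "grip_width": finger opening in m.
Only numpy, scipy, OpenCV 4.12 (cv2) and the standard library are available. Lean on these libraries where they do the work, as an engineer would, in place of code of your own. Each camera call takes 0.05 s, during which the arm holds its last target. There are 200 camera calls.

## Task

Put the thick battery pack upright into the empty charging dock on the bench: push it down by its tab (do not drop it in) past the sprung latch until it is fully home on the dock's floor and the latch has snapped back over it, then let go. Leave the slim pack where it stands.

Things in the scene. Friction and masses are not known exactly. Their poses are not given: they have to be found in the camera images.
- pack_grip (a point): Centre of the grip tab of the loose thick battery pack: black upright block, 84 (x) x 40 (y) x 60 mm high, with a grey tab 24 x 24 x 40 mm high on the middle of its top. The block's flat shoulders lie 20 mm below this point, its foot 80 mm below. z up; symmetric by half a turn; 0.2 to 0.4 kg. Grip the tab across y, fingertips above the shoulders, between where the two catches go.
- bay (a point): Middle of the empty dock's floor, 8 mm above the table, z up; dock fixed. White well, x -56 to 56, y -28 to 28 mm inside; the pack's long side goes along x. Walls 46, flared lips 59 mm above the table. Steel latch on the +y side, up to 121 mm above the table. Pack home: tab centre 80 mm above this point. The other dock, left or right of it, already holds a pack, 108 mm high.
- latch (a joint): Forked steel latch of the empty dock, sliding along the dock's +y: 0 m closed, 0.026 fully back. Its two catches (14 mm wide, at x -30 and +30 mm) reach to 6 mm from the well's middle line, undersides 65 mm above the dock floor, 5 above a home pack's shoulder. 60 degree ramps on them, 71 to 112 mm up: a pack pushed straight down (5 to 15 N) pushes them back; they spring back above it.
- slim_grip (a point): Centre of the grip tab of the slim battery pack, a bystander to leave alone: same look, length (84 mm, x) and heights as the thick pack, but only 20 mm wide (y), with a tab 12 mm wide (y) and 24 mm long.
Things that resemble listed ones, but are neither listed nor needed, are in the scene too. What is shaped like the part that bears pack_grip but blue or pink is not meant.

How it is judged:
On the way:
1. The thick pack, over the empty dock and not yet home, is pushed down, not dropped, and presses the latch back by more than 5 mm (horizontal distance between pack_grip and bay below 0.018 m and value of joint latch above 0.005 m and z of pack_grip in the frame of bay above 0.086 m), for 0.15 s.
At the end, for the whole second after the job is handed in: The thick pack is in the empty dock: tab centre within 18 mm of the dock's middle from above and under 84 mm over its floor (80 is home), within 10 degrees of upright and 15 of in line; latch closed to within 4 mm; slim pack within 30 mm of its start (horizontal distance between pack_grip and bay below 0.018 m and z of pack_grip in the frame of bay below 0.084 m and angle between pack_grip's own z axis and vertical below 0.17 rad and angle between the x axis of pack_grip and the x axis of bay, either way round below 0.26 rad and value of joint latch below 0.004 m and distance of pack_grip from where it was at the start of the episode above 0.05 m and distance of slim_grip from where it was at the start of the episode below 0.03 m); the robot touches nothing.
It fails at once if the slim pack is moved by more than 30 mm (distance of slim_grip from where it was at the start of the episode above 0.03 m).
It also fails if it takes over 38 s, if anything falls off the work surface, if the arm or the gripper's body presses on something with over 40 N, if the wrist force passes 120 N, or if a joint passes its speed limit or range.

## Working session

There is one attempt and no reset: what is moved stays moved. The work goes in short steps, Python scripts to look and compute and a tool call to move; the robot and the scene stay as the last step left them, time stands still between calls to the robot, and variables do not carry over. Pictures are saved under pics/ and viewed, about 8 in all and at most 12, crops included, and the job is handed in when it is done.

Besides the shell and the picture viewer there is one more tool, called after "Request:" in YAML: its name, and indented under it one key for each argument. send_rows: Moves the arm, as the interface text tells. Its arguments: {"type":"object","properties":{"moves":{"type":"array","items":{"type":"object","properties":{"dx":{"type":"number"},"dy":{"type":"number"},"dz":{"type":"number"},"wx":{"type":"number"},"wy":{"type":"number"},"wz":{"type":"number"},"jaw":{"type":"number"}}}}},"required":["moves"]}

```bash
mkdir -p pics; cat > h.py <<'E'
import numpy as np, cv2
from plant import robot
from scipy.spatial.transform import Rotation as R
def grab(n,tag):
    s=robot.sense(); d=robot.get_image(n); cv2.imwrite(f'pics/{tag}.png',d['pixels'][:,:,::-1])
    if 'hand_eye' in d:
        T=np.eye(4);T[:3,:3]=R.from_rotvec(s['orientation']).as_matrix();T[:3,3]=s['ee_pos'];T=T@np.array(d['hand_eye'])
        o,A=T[:3,3],T[:3,:3]
    else:
        o=np.array(d['origin']);A=np.array(d['attitude'])
        if A.shape!=(3,3): A=R.from_rotvec(A).as_matrix()
    np.savez(f'pics/{tag}.npz',o=o,A=A,K=d['intrinsics'])
    return d
def load(t): d=np.load(f'pics/{t}.npz');return d['o'],d['A'],d['K']
def ray(t,u,v):
    o,A,K=load(t);p=np.linalg.inv(K)@[u,v,1];return o,A@np.array([p[0],-p[1],-p[2]])
def atz(t,u,v,z): o,d=ray(t,u,v);return o+d*(z-o[2])/d[2]
def tri(*obs):
    M=np.zeros((3,3));b=np.zeros(3);L=[]
    for t,u,v in obs:
        o,d=ray(t,u,v);d=d/np.linalg.norm(d);P=np.eye(3)-np.outer(d,d);M+=P;b+=P@o;L.append((P,o))
    x=np.linalg.solve(M,b);return x,[np.linalg.norm(P@(x-o)) for P,o in L]
def proj(t,X):
    o,A,K=load(t);c=A.T@(np.array(X)-o);p=K@[c[0],-c[1],-c[2]];return p[:2]/p[2]
E
python3 - <<'E'
from h import *
d=robot.get_image('scene');print({k:(np.array(v).tolist()) for k,v in d.items() if k!='pixels'})
for n in('scene','top','wrist'):grab(n,n)
s=robot.sense();print(s, robot.grip_point_offset)
E
```

```text
{'intrinsics': [[570.0924401913248, 0.0, 318.01993398603474], [0.0, 570.0924401913248, 240.58867062478018], [0.0, 0.0, 1.0]], 'origin': [0.806595684251316, 0.545142471210947, 0.6563131719933127], 'attitude': [0.29325471004235015, 1.0434623078659107, 2.4053285880555433]}
{'time_s': 0.2, 'qpos': array([ 1.55809438e+00,  3.59114668e-01,  1.14419984e-02, -1.70062423e-04,
       -1.22410781e+00, -2.88104303e-01]), 'joint_velocities': array([ 0.00072715, -0.00417764,  0.00281926, -0.00095911,  0.00078096,
       -0.00196008]), 'joint_torque': array([ 7.12674973e-04, -5.83156013e+01,  2.93345046e+01,  6.93219155e+00,
       -4.65017511e-03, -4.36597531e-06]), 'ee_pos': array([0.19994166, 0.64442551, 0.230739  ]), 'orientation': array([ 3.10512730e+00, -4.70666421e-01, -3.66056788e-05]), 'contact_force': array([ 0.086131  , -0.03117981,  1.07934273]), 'wrist_torque': array([-0.03031103, -0.0079833 ,  0.03662578]), 'grip_width': 0.08512977760752322} 0.0187
```

View pics/scene.png

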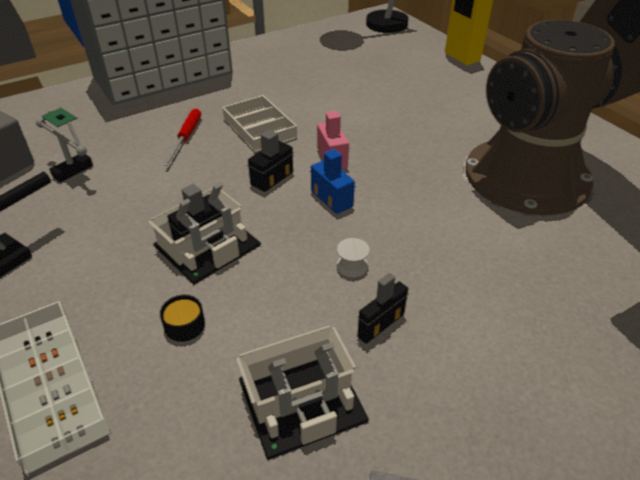

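View pics/top.png

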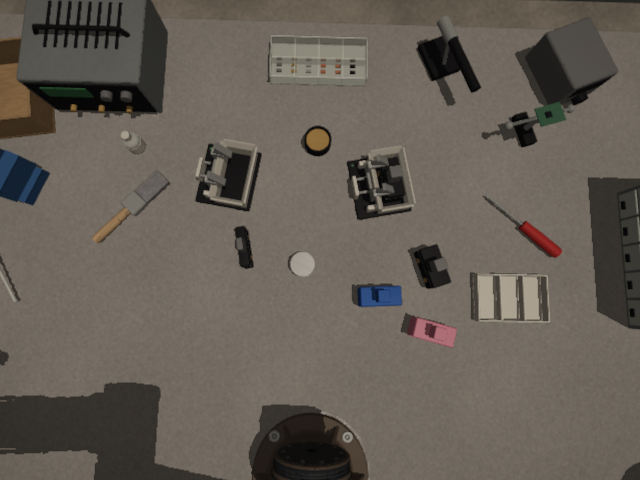

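The scene picture shows black packs at (271,162) and (383,310), plus blue and pink ones. The wider black block, at scene (271,162) and top (432,266), is the thick pack. The narrow one, top (243,246), is the slim pack. The empty dock is at scene (300,390) and top (230,174). I'll confirm this in an enlarged crop.

```bash
python3 - <<'E'
from h import *
s=cv2.imread('pics/scene.png');t=cv2.imread('pics/top.png')
def c(im,u,v,w,h,W,H): return cv2.convertScaleAbs(cv2.resize(im[v:v+h,u:u+w],(W,H),interpolation=cv2.INTER_CUBIC),alpha=1.5,beta=15)
# each 400x300
a=c(s,235,120,80,80,400,300*4//3)[:300]
a=c(s,230,120,80,80,400,400); b=c(t,402,236,60,60,400,400)
cv2.imwrite('pics/c1.png',np.hstack([a,b]))
a=c(s,230,320,140,140,400,400); b=c(t,185,130,80,80,400,400)
cv2.imwrite('pics/c2.png',np.hstack([a,b]))
E
```

```text
(no output)
```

View pics/c1.png

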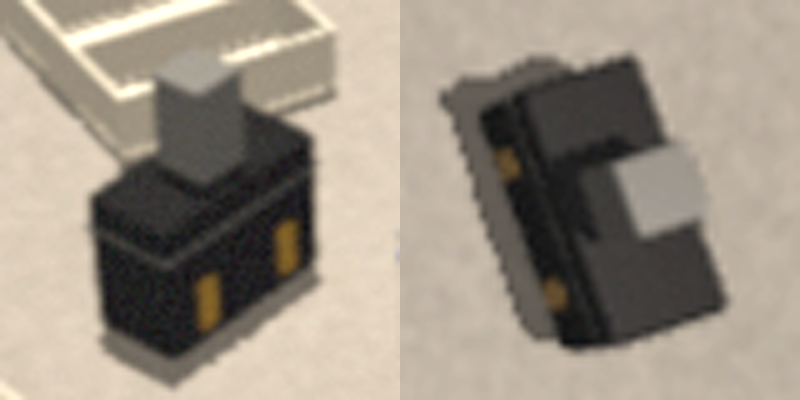

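View pics/c2.png

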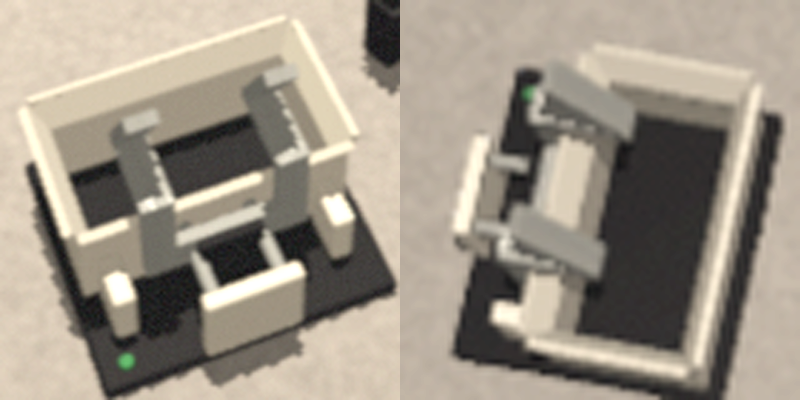

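```bash
python3 - <<'E'
from h import *
def P(n,a,b):
    x,r=tri(('scene',*a),('top',*b));print(n,x.round(4),np.round(r,4));return x
P('tabtop',(269.8,134.2),(441.2,264.5))
a=P('s++',(263,172),(420,251));b=P('s-+',(292.6,147),(433.2,287.8));c=P('s+-',(248.6,160),(437,244.7))
print(np.linalg.norm(a-b),np.linalg.norm(a-c),np.degrees(np.arctan2(*(a-b)[1::-1])), 'centre',(b+c)/2)
d={}
for n,s,t in (('+-',(238.8,356),(256,145)),('--',(331.5,327),(244,204)),('-+',(354.3,368),(211,198)),('++',(256.3,404),(223,140))): d[n]=P('lip'+n,s,t)
print(sum(d.values())/4,[np.degrees(np.arctan2(*v[1::-1])) for v in (d['+-']-d['--'],d['++']-d['-+'])])
for n,q in (('thick',(441.2,264.5)),):print(atz('top',*q,.12))
print('slim',P('slim tab',(387,283),(238,245)))
E
```

```text
tabtop [ 0.4211 -0.2495  0.0954] [0.0008 0.0008]
s++ [ 0.4534 -0.2212  0.0417] [0.001 0.001]
s-+ [ 0.3773 -0.2443  0.0555] [0.0018 0.0018]
s+- [ 0.4656 -0.2539  0.0531] [0.0005 0.0005]
0.08073426240755417 0.036652893511316884 16.88415369851499 centre [ 0.4214536  -0.24910582  0.05427955]
lip+- [0.6698 0.1297 0.0584] [0.0001 0.0001]
lip-- [0.5429 0.1497 0.0542] [0.0008 0.0008]
lip-+ [0.5538 0.219  0.0548] [0.0005 0.0005]
lip++ [0.6808 0.2004 0.0551] [0.0006 0.0006]
[0.61181283 0.17470186 0.05560948] [np.float64(-8.961679435469083), np.float64(-8.352433492407684)]
[ 0.41831312 -0.24173111  0.12      ]
slim tab [0.4535 0.1509 0.0904] [0.0028 0.0028]
slim [0.45349222 0.15086296 0.0903824 ]
```

View pics/wrist.png

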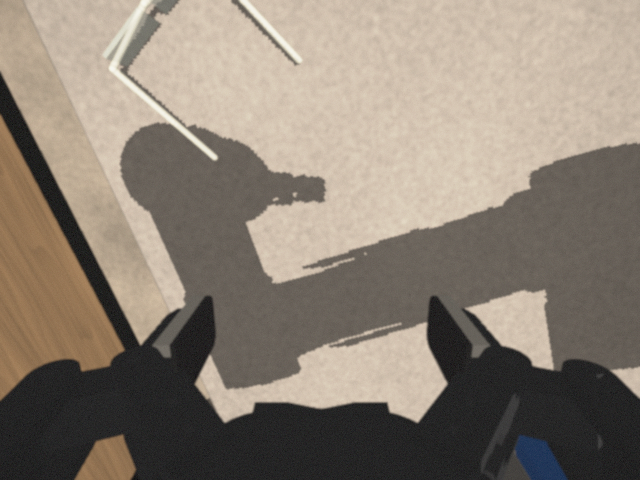

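The wrist view is over empty table, with the fingers at the bottom and a tray at the top left. Measured:
- **Thick pack tab:** (0.421, -0.2495), top at about 0.095–0.10, yaw about 17°. This fits the given sizes.
- **Dock:** about (0.612, 0.1745), yaw about -8.6°.

Next I swing to the pack on an arc.

Request:
send_rows:
  moves:
    - {"dx":0.045,"dy":0.0086,"wz":4}
    - {"dx":0.045,"dy":0.0086,"wz":4}
    - {"dx":0.045,"dy":0.0086,"wz":4}
    - {"dx":0.045,"dy":0.0086,"wz":4}
    - {"dx":0.045,"dy":0.0086,"wz":4}
    - {"dx":0.045,"dy":0.0086,"wz":4}
    - {"dx":0.045,"dy":0.0086,"wz":4}
    - {"dx":0.044,"dy":0.0086,"wz":4}
    - {"dx":0.044,"dy":0.0086,"wz":4}

```text
validation failed for argument at $.mo...
```

Request:
send_rows:
  moves:
    - {"dx":0.041,"dy":0.0086,"wz":4}
    - {"dx":0.041,"dy":0.0086,"wz":4}
    - {"dx":0.041,"dy":0.0086,"wz":4}
    - {"dx":0.041,"dy":0.0086,"wz":4}
    - {"dx":0.041,"dy":0.0086,"wz":4}
    - {"dx":0.04,"dy":0.0086,"wz":4}
    - {"dx":0.04,"dy":0.0086,"wz":4}
    - {"dx":0.04,"dy":0.0086,"wz":4}
    - {"dx":0.04,"dy":0.0086,"wz":4}

```text
validation failed for argument at $.mo...
```

```bash
cat >> h.py <<'E'
def to(x,y,z,psi):
    s=robot.sense();M=R.from_rotvec(s['orientation']).as_matrix()
    p=np.degrees(np.arctan2(M[1,0],M[0,0]))
    print('t',round(s['time_s'],2),'tcp',s['ee_pos'].round(4),'psi',p.round(2),'tilt',np.degrees(np.arccos(-M[2,2])).round(2),'F',s['contact_force'].round(1),'w',round(s['grip_width'],4),'j',s['qpos'].round(2))
    print('go tool',(M.T@(np.array([x,y,z])-s['ee_pos'])).round(4),'wz',round(-((psi-p+180)%360-180),2))
E
python3 -c "
from h import *
to(.421,-.2495,.231,-163)"
```

```text
t 0.2 tcp [0.1999 0.6444 0.2307] psi -17.24 tilt 0.06 F [ 0.1 -0.   1.1] w 0.0851 j [ 1.56  0.36  0.01 -0.   -1.22 -0.29]
go tool [4.760e-01 7.883e-01 6.000e-04] wz 145.76
```

Request:
send_rows:
  moves:
    - {"dx":0.045,"dy":0.0086,"dz":0,"wx":0,"wy":0,"wz":4,"jaw":0.0854}

```text
time_s: 0.3
ee_pos: [0.2377, 0.6248, 0.2305]
orientation: [3.089, -0.573, -0.001]
contact_force: [1.5, 0.3, -0.2]
grip_width: 0.0857
```

Request:
send_rows:
  moves:
    - {"dx":0.045,"dy":0.0086,"dz":0,"wx":0,"wy":0,"wz":4,"jaw":0.085}
    - {"dx":0.045,"dy":0.0086,"dz":0,"wx":0,"wy":0,"wz":4,"jaw":0.085}
    - {"dx":0.045,"dy":0.0086,"dz":0,"wx":0,"wy":0,"wz":4,"jaw":0.085}
    - {"dx":0.045,"dy":0.0086,"dz":0,"wx":0,"wy":0,"wz":4,"jaw":0.085}
    - {"dx":0.045,"dy":0.0086,"dz":0,"wx":0,"wy":0,"wz":4,"jaw":0.085}
    - {"dx":0.045,"dy":0.0086,"dz":0,"wx":0,"wy":0,"wz":4,"jaw":0.085}
    - {"dx":0.044,"dy":0.0086,"dz":0,"wx":0,"wy":0,"wz":4,"jaw":0.085}
    - {"dx":0.044,"dy":0.0086,"dz":0,"wx":0,"wy":0,"wz":4,"jaw":0.085}

```text
time_s: 1.1
ee_pos: [0.4911, 0.3624, 0.2311]
orientation: [2.806, -1.412, -0.0]
contact_force: [0.6, 0.3, 0.6]
grip_width: 0.0852
```

Request:
send_rows:
  moves:
    - {"dx":0.041,"dy":0.0086,"dz":0,"wx":0,"wy":0,"wz":4,"jaw":0.085}
    - {"dx":0.041,"dy":0.0086,"dz":0,"wx":0,"wy":0,"wz":4,"jaw":0.085}
    - {"dx":0.041,"dy":0.0086,"dz":0,"wx":0,"wy":0,"wz":4,"jaw":0.085}
    - {"dx":0.041,"dy":0.0086,"dz":0,"wx":0,"wy":0,"wz":4,"jaw":0.085}
    - {"dx":0.041,"dy":0.0086,"dz":0,"wx":0,"wy":0,"wz":4,"jaw":0.085}
    - {"dx":0.04,"dy":0.0086,"dz":0,"wx":0,"wy":0,"wz":4,"jaw":0.085}
    - {"dx":0.04,"dy":0.0086,"dz":0,"wx":0,"wy":0,"wz":4,"jaw":0.085}
    - {"dx":0.04,"dy":0.0086,"dz":0,"wx":0,"wy":0,"wz":4,"jaw":0.085}

```text
time_s: 1.9
ee_pos: [0.5521, 0.0404, 0.2312]
orientation: [2.309, -2.13, -0.0]
contact_force: [1.0, -0.1, -0.3]
grip_width: 0.0853
```

```bash
python3 -c "
from h import *
to(.421,-.2495,.231,-163);grab('wrist','w2')
for X in [(.421,-.2495,.1),(.612,.1745,.059)]:print(proj('w2',X))"
```

```text
t 1.9 tcp [0.5521 0.0404 0.2312] psi -85.4 tilt 0.01 F [ 1.  -0.1 -0.3] w 0.0853 j [ 0.43  0.16 -0.26  0.   -1.15 -0.35]
go tool [2.785e-01 1.539e-01 2.000e-04] wz 77.6
[ 586.20595803 -245.09728883]
[248.9639959  340.74609506]
```

Request:
send_rows:
  moves:
    - {"dx":0.035,"dy":0.019,"dz":0,"wx":0,"wy":0,"wz":6,"jaw":0.085}
    - {"dx":0.036,"dy":0.0155,"dz":0,"wx":0,"wy":0,"wz":7,"jaw":0.085}
    - {"dx":0.038,"dy":0.0105,"dz":0,"wx":0,"wy":0,"wz":8,"jaw":0.085}
    - {"dx":0.0392,"dy":0.005,"dz":0,"wx":0,"wy":0,"wz":8,"jaw":0.085}
    - {"dx":0.039,"dy":-0.0005,"dz":0,"wx":0,"wy":0,"wz":8,"jaw":0.085}
    - {"dx":0.0395,"dy":-0.006,"dz":0,"wx":0,"wy":0,"wz":8,"jaw":0.085}
    - {"dx":0.038,"dy":-0.011,"dz":0,"wx":0,"wy":0,"wz":8,"jaw":0.085}
    - {"dx":0.02,"dy":-0.009,"dz":0,"wx":0,"wy":0,"wz":8,"jaw":0.085}
    - {"dx":0,"dy":0,"dz":0,"wx":0,"wy":0,"wz":8,"jaw":0.085}
    - {"dx":0,"dy":0,"dz":0,"wx":0,"wy":0,"wz":8,"jaw":0.085}

```text
time_s: 2.95
ee_pos: [0.4311, -0.2317, 0.2313]
orientation: [0.473, -3.106, -0.0]
contact_force: [-0.4, 0.1, 0.1]
grip_width: 0.0848
```

```bash
python3 -c "
from h import *
to(.421,-.2495,.231,-163);grab('wrist','w3')
for X in [(.421,-.2495,.1)]:print(proj('w3',X))"
```

```text
t 2.95 tcp [ 0.4311 -0.2317  0.2313] psi -162.67 tilt 0.01 F [-0.4  0.1  0.1] w 0.0848 j [-0.09  0.05 -0.38 -0.   -1.14 -1.18]
go tool [ 0.0149 -0.014   0.0003] wz 0.33
[301.17767415 209.2812285 ]
```

View pics/w3.png

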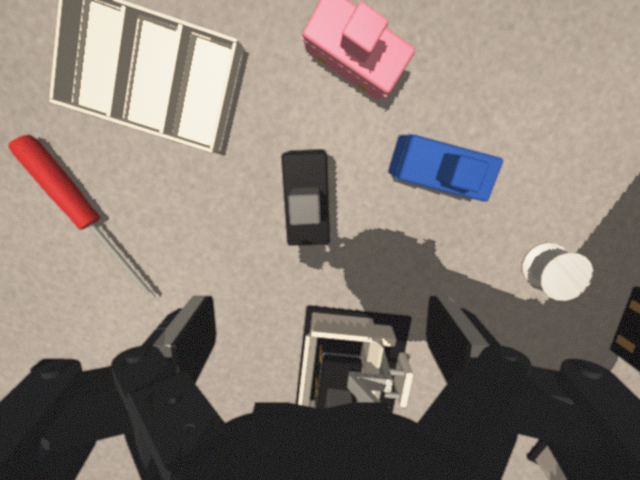

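The wrist view shows the black thick pack at (305,198) with its tab top at (304,206). I predicted (301,209). The blue and pink packs are well clear.

```bash
python3 -c "
from h import *
print(tri(('w3',304,206),('top',441.2,264.5),('scene',269.8,134.2)),atz('w3',304,206,.1))
im=cv2.imread('pics/w3.png')[140:260,250:370];cv2.imwrite('pics/c3.png',cv2.convertScaleAbs(cv2.resize(im,(600,600),interpolation=cv2.INTER_CUBIC),alpha=2,beta=20))"
```

```text
(array([ 0.42037345, -0.24898133,  0.09535327]), [np.float64(0.0017984862548493545), np.float64(7.469446258532868e-05), np.float64(0.0017335335849943962)]) [ 0.41785908 -0.24813953  0.1       ]
```

View pics/c3.png

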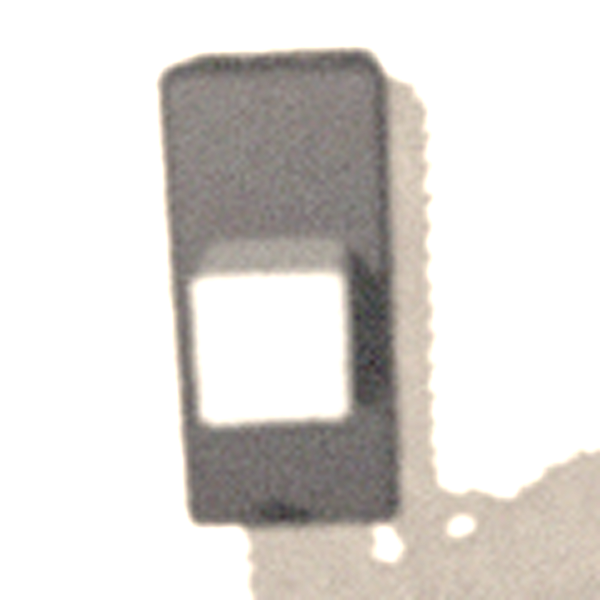

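```bash
python3 -c "
from h import *
c=[atz('w3',250+u/5,140+v/5,.06) for u,v in((163,73),(190,517),(383,65),(398,517))]
for a,b in((0,1),(2,3)):
  d=c[b]-c[a];print(np.degrees(np.arctan2(d[1],d[0])),np.linalg.norm(d))
print(np.linalg.norm(c[0]-c[2]),np.mean(c,0))
print(tri(('w3',304.4,209.6),('top',441.2,264.5),('scene',269.8,134.2)),atz('w3',304.4,209.6,.1))
to(.420,-.249,.15,-161)"
```

```text
19.176024147440184 0.07951366049989106
19.497508245808778 0.08086805273505365
0.0376798240686123 [ 0.42010209 -0.24677067  0.06      ]
(array([ 0.42133549, -0.24803031,  0.09665503]), [np.float64(0.001065828857050166), np.float64(0.0011493721028365534), np.float64(0.0012507042020033284)]) [ 0.42049638 -0.24703061  0.1       ]
t 3.0 tcp [ 0.4313 -0.2313  0.2313] psi -163.11 tilt 0.01 F [-0.8 -0.1  1.4] w 0.0849 j [-0.09  0.05 -0.38 -0.   -1.14 -1.19]
go tool [ 0.0159 -0.0136  0.0813] wz -2.11
```

Request:
send_rows:
  moves:
    - {"dx":0.015,"dy":-0.0124,"dz":0,"wx":0,"wy":0,"wz":-2.1,"jaw":0.085}
    - {"dx":0,"dy":0,"dz":0.04,"wx":0,"wy":0,"wz":0,"jaw":0.085}
    - {"dx":0,"dy":0,"dz":0.04,"wx":0,"wy":0,"wz":0,"jaw":0.085}
    - {"dx":0,"dy":0,"dz":0.03,"wx":0,"wy":0,"wz":0,"jaw":0.085}
    - {"dx":0,"dy":0,"dz":0.025,"wx":0,"wy":0,"wz":0,"jaw":0.085}
    - {"dx":0,"dy":0,"dz":0.015,"wx":0,"wy":0,"wz":0,"jaw":0.07}
    - {"dx":0,"dy":0,"dz":0.013,"wx":0,"wy":0,"wz":0,"jaw":0.06}
    - {"dx":0,"dy":0,"dz":0,"wx":0,"wy":0,"wz":0,"jaw":0.045}
    - {"dx":0,"dy":0,"dz":0,"wx":0,"wy":0,"wz":0,"jaw":0.04}

```text
time_s: 3.9
ee_pos: [0.4213, -0.2472, 0.0685]
orientation: [0.545, -3.094, 0.0]
contact_force: [0.5, 0.2, 0.1]
grip_width: 0.0399
```

```bash
python3 -c "
from h import *
to(.4205,-.2475,.067,-161);grab('wrist','w4')
im=cv2.imread('pics/w4.png')[200:,100:540];cv2.imwrite('pics/w4c.png',cv2.convertScaleAbs(cv2.resize(im,None,fx=1.8,fy=1.8),alpha=1.8,beta=20))"
```

```text
t 3.9 tcp [ 0.4213 -0.2472  0.0685] psi -160.02 tilt 0.02 F [0.5 0.2 0.1] w 0.0399 j [-0.13  0.23 -0.6   0.   -0.74 -1.1 ]
go tool [0.0009 0.     0.0015] wz 0.98
```

View pics/w4c.png

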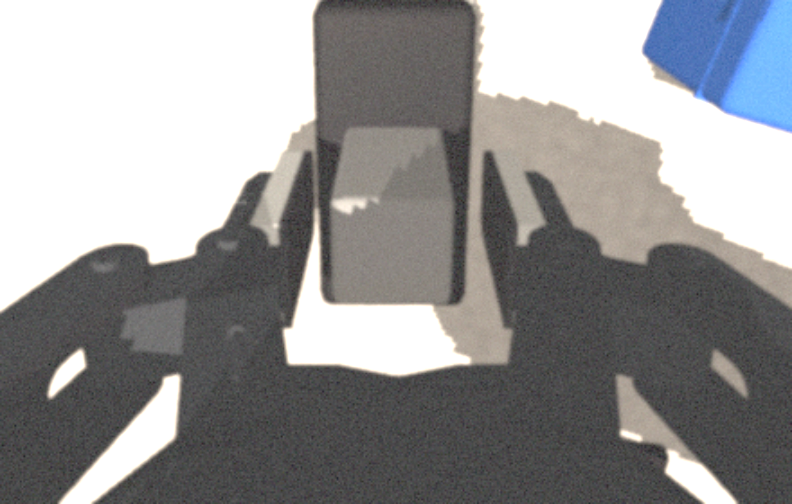

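The tab sits centred between the pads, the block edges run parallel to them, and the tips are above the shoulders. Closing now.

Request:
send_rows:
  moves:
    - {"dx":0.001,"dy":0,"dz":0,"wx":0,"wy":0,"wz":0,"jaw":0.02}
    - {"dx":0,"dy":0,"dz":0,"wx":0,"wy":0,"wz":0,"jaw":0}
    - {"dx":0,"dy":0,"dz":0,"wx":0,"wy":0,"wz":0,"jaw":0}
    - {"dx":0,"dy":0,"dz":0,"wx":0,"wy":0,"wz":0,"jaw":0}
    - {"dx":0,"dy":0,"dz":-0.02,"wx":0,"wy":0,"wz":0,"jaw":0}
    - {"dx":0,"dy":0,"dz":-0.035,"wx":0,"wy":0,"wz":0,"jaw":0}
    - {"dx":0,"dy":0,"dz":-0.035,"wx":0,"wy":0,"wz":0,"jaw":0}
    - {"dx":0,"dy":0,"dz":-0.035,"wx":0,"wy":0,"wz":0,"jaw":0}
    - {"dx":0,"dy":0,"dz":-0.035,"wx":0,"wy":0,"wz":0,"jaw":0}
    - {"dx":0,"dy":0,"dz":0,"wx":0,"wy":0,"wz":0,"jaw":0}

```text
time_s: 4.95
ee_pos: [0.4224, -0.2483, 0.233]
orientation: [-0.542, 3.087, -0.005]
contact_force: [1.0, -0.1, -3.3]
grip_width: 0.0232
```

```bash
python3 -c "
from h import *
to(.612,.1745,.24,171.4)"
```

```text
t 4.95 tcp [ 0.4224 -0.2483  0.233 ] psi -160.1 tilt 0.46 F [ 1.  -0.1 -3.3] w 0.0232 j [-0.13  0.04 -0.39  0.   -1.13 -1.1 ]
go tool [-0.3223  0.333  -0.0064] wz 28.5
```

Request:
send_rows:
  moves:
    - {"dx":-0.0125,"dy":0.013,"dz":0,"wx":0,"wy":0,"wz":1.1,"jaw":0}
    - {"dx":-0.024,"dy":0.026,"dz":0,"wx":0,"wy":0,"wz":2.2,"jaw":0}
    - {"dx":-0.023,"dy":0.027,"dz":0,"wx":0,"wy":0,"wz":2.2,"jaw":0}
    - {"dx":-0.022,"dy":0.0277,"dz":0,"wx":0,"wy":0,"wz":2.2,"jaw":0}
    - {"dx":-0.021,"dy":0.0285,"dz":0,"wx":0,"wy":0,"wz":2.2,"jaw":0}
    - {"dx":-0.02,"dy":0.0295,"dz":0,"wx":0,"wy":0,"wz":2.2,"jaw":0}
    - {"dx":-0.0185,"dy":0.03,"dz":0,"wx":0,"wy":0,"wz":2.2,"jaw":0}
    - {"dx":-0.0175,"dy":0.031,"dz":0,"wx":0,"wy":0,"wz":2.2,"jaw":0}
    - {"dx":-0.016,"dy":0.032,"dz":0,"wx":0,"wy":0,"wz":2.2,"jaw":0}
    - {"dx":-0.015,"dy":0.0325,"dz":0,"wx":0,"wy":0,"wz":2.2,"jaw":0}

```text
time_s: 5.95
ee_pos: [0.5564, 0.0626, 0.227]
orientation: [-0.031, -3.139, 0.0]
contact_force: [0.4, -0.2, -1.9]
grip_width: 0.0233
```

Request:
send_rows:
  moves:
    - {"dx":-0.0135,"dy":0.033,"dz":0,"wx":0,"wy":0,"wz":2.2,"jaw":0}
    - {"dx":-0.0125,"dy":0.0335,"dz":0,"wx":0,"wy":0,"wz":2.2,"jaw":0}
    - {"dx":-0.007,"dy":0.02,"dz":0,"wx":0,"wy":0,"wz":2.2,"jaw":0}
    - {"dx":0,"dy":0,"dz":0,"wx":0,"wy":0,"wz":1,"jaw":0}
    - {"dx":0,"dy":0,"dz":0,"wx":0,"wy":0,"wz":0,"jaw":0}

```text
time_s: 6.45
ee_pos: [0.5934, 0.1461, 0.2266]
orientation: [-0.236, -3.13, 0.002]
contact_force: [-0.2, -0.7, -3.2]
grip_width: 0.023
```

```bash
python3 -c "
from h import *
to(.612,.1745,.233,171.4);grab('wrist','w5');grab('scene','s5');grab('top','t5')
X=(.612,.1745,.008)
print(proj('w5',X))
def c(im,u,v,w,W):return cv2.convertScaleAbs(cv2.resize(im[v:v+w,u:u+w],(W,W),interpolation=cv2.INTER_CUBIC),alpha=1.6,beta=20)
a=c(cv2.imread('pics/s5.png'),200,250,200,400);b=c(cv2.imread('pics/t5.png'),170,110,100,400)
w=cv2.imread('pics/w5.png')
cv2.imwrite('pics/c5.png',np.hstack([a,c(w,120,0,400,400)]))"
```

```text
t 6.45 tcp [0.5934 0.1461 0.2266] psi 171.39 tilt 0.17 F [-0.2 -0.7 -3.2] w 0.023 j [ 0.56  0.26 -0.14 -0.   -1.17 -2.28]
go tool [-0.0141  0.0309 -0.0065] wz -0.01
[350.21804781 220.88084354]
```

View pics/c5.png

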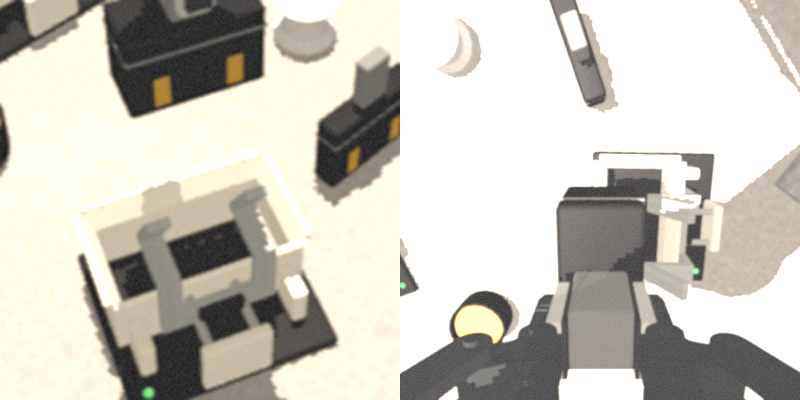

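The pack hangs straight. The dock shows in both views, with the latch on the right (+y) in the wrist view. I'll compare the visible dock corner, wrist (316,157), with the estimate.

```bash
python3 -c "
from h import *
print(proj('w5',(.5429,.1497,.0542)),proj('w5',(.5538,.219,.0548)))
w=cv2.imread('pics/w5.png')[130:310,270:470]
s=cv2.imread('pics/s5.png')[320:450,225:375]
f=lambda i,W:cv2.resize(i,(W,450),interpolation=cv2.INTER_CUBIC)
a=f(s,400)
cv2.imwrite('pics/c6.png',cv2.convertScaleAbs(np.hstack([a,f(w,400)]),alpha=1.05))"
```

```text
[315.62817999 160.22730291] [397.05163501 160.70339123]
```

View pics/c6.png

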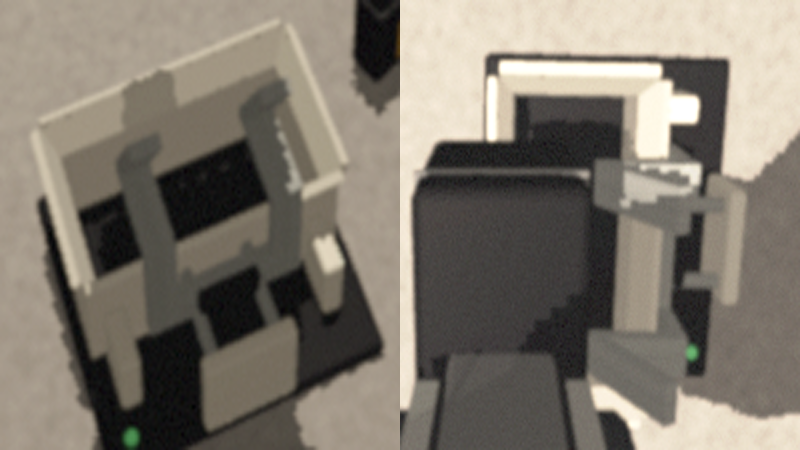

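```bash
python3 -c "
from h import *
a=np.radians(-8.6);c=np.array([.612,.1745]);M=np.array([[np.cos(a),-np.sin(a)],[np.sin(a),np.cos(a)]])
for p in((-.056,-.028,.008),(-.056,.028,.008),(-.04,-.028,.008),(-.04,.028,.008)):
  print(p,proj('w5',[*(c+M@p[:2]),p[2]]).round(1))
q=[atz('w5',u,v,.008) for u,v in((328,169),(382,169),(328,178),(382,178))]
for x in q:print((M.T@(x[:2]-c)).round(4))
"
```

```text
(-0.056, -0.028, 0.008) [323.3 166. ]
(-0.056, 0.028, 0.008) [379.6 165.9]
(-0.04, -0.028, 0.008) [323.2 182.1]
(-0.04, 0.028, 0.008) [378.9 182.1]
[-0.053  -0.0233]
[-0.053   0.0305]
[-0.0441 -0.0232]
[-0.0441  0.0309]
```

Request:
send_rows:
  moves:
    - {"dx":-0.0078,"dy":0.0165,"dz":0,"wx":0,"wy":0,"wz":0,"jaw":0}
    - {"dx":-0.0078,"dy":0.0165,"dz":0,"wx":0,"wy":0,"wz":0,"jaw":0}
    - {"dx":0,"dy":0,"dz":0,"wx":0,"wy":0,"wz":0,"jaw":0}
    - {"dx":0,"dy":0,"dz":0.02,"wx":0,"wy":0,"wz":0,"jaw":0}
    - {"dx":0,"dy":0,"dz":0.02,"wx":0,"wy":0,"wz":0,"jaw":0}
    - {"dx":0,"dy":0,"dz":0.01,"wx":0,"wy":0,"wz":0,"jaw":0}
    - {"dx":0,"dy":0,"dz":0,"wx":0,"wy":0,"wz":0,"jaw":0}

```text
time_s: 7.3
ee_pos: [0.6136, 0.1751, 0.1769]
orientation: [-0.237, -3.13, 0.002]
contact_force: [-0.7, 0.2, -2.9]
grip_width: 0.023
```

```bash
python3 -c "
from h import *
to(.6138,.1763,.0765,171.4)"
```

```text
t 7.3 tcp [0.6136 0.1751 0.1769] psi 171.33 tilt 0.17 F [-0.7  0.2 -2.9] w 0.023 j [ 0.58  0.34 -0.15 -0.   -1.09 -2.31]
go tool [-0.0002  0.0013  0.1004] wz -0.07
```

Request:
send_rows:
  moves:
    - {"dx":0,"dy":0.001,"dz":0.008,"wx":0,"wy":0,"wz":0,"jaw":0}
    - {"dx":0,"dy":0,"dz":0.008,"wx":0,"wy":0,"wz":0,"jaw":0}
    - {"dx":0,"dy":0,"dz":0.008,"wx":0,"wy":0,"wz":0,"jaw":0}
    - {"dx":0,"dy":0,"dz":0.008,"wx":0,"wy":0,"wz":0,"jaw":0}
    - {"dx":0,"dy":0,"dz":0,"wx":0,"wy":0,"wz":0,"jaw":0}

```text
time_s: 7.8
ee_pos: [0.615, 0.1768, 0.1462]
orientation: [0.236, 3.132, -0.001]
contact_force: [1.3, -5.0, -2.3]
grip_width: 0.0228
```

```bash
python3 -c "
from h import *
to(.6138,.1763,.0765,171.4);grab('scene','s7');grab('wrist','w7')
a=cv2.imread('pics/s7.png')[290:450,215:375];b=cv2.imread('pics/w7.png')[80:400,170:490]
cv2.imwrite('pics/c7.png',cv2.convertScaleAbs(np.hstack([cv2.resize(i,(400,400),interpolation=cv2.INTER_CUBIC) for i in(a,b)]),alpha=1.3,beta=15))"
```

```text
t 7.8 tcp [0.615  0.1768 0.1462] psi 171.37 tilt 0.04 F [ 1.3 -5.  -2.3] w 0.0228 j [ 0.58  0.36 -0.18  0.   -1.02 -2.31]
go tool [ 0.0012 -0.0006  0.0697] wz -0.03
```

View pics/c7.png

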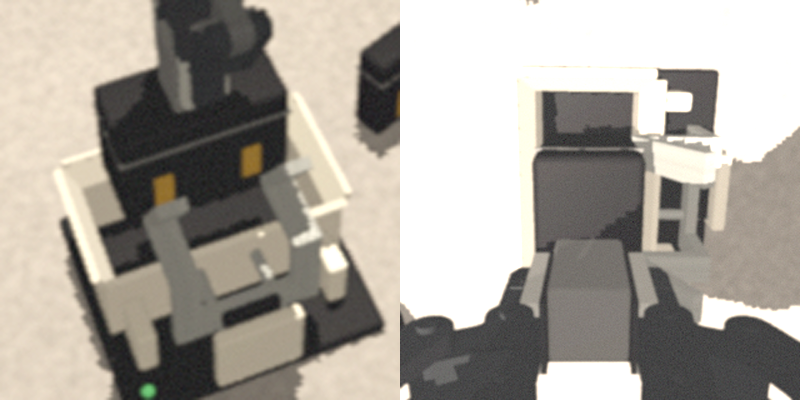

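The pack is on the ramps and pushing the latch back, with only 5 N sideways, and it lines up with the well. Continuing down.

Request:
send_rows:
  moves:
    - {"dx":0,"dy":0,"dz":0.007,"wx":0,"wy":0,"wz":0,"jaw":0}
    - {"dx":0,"dy":0,"dz":0.007,"wx":0,"wy":0,"wz":0,"jaw":0}
    - {"dx":0,"dy":0,"dz":0.007,"wx":0,"wy":0,"wz":0,"jaw":0}
    - {"dx":0,"dy":0,"dz":0.007,"wx":0,"wy":0,"wz":0,"jaw":0}
    - {"dx":0,"dy":0,"dz":0.007,"wx":0,"wy":0,"wz":0,"jaw":0}

```text
time_s: 8.4
ee_pos: [0.6146, 0.1771, 0.1103]
orientation: [-0.237, -3.132, 0.001]
contact_force: [-0.6, -4.5, -1.3]
grip_width: 0.0233
```

Request:
send_rows:
  moves:
    - {"dx":0,"dy":0,"dz":0.007,"wx":0,"wy":0,"wz":0,"jaw":0}
    - {"dx":0,"dy":0,"dz":0.007,"wx":0,"wy":0,"wz":0,"jaw":0}
    - {"dx":0,"dy":0,"dz":0.006,"wx":0,"wy":0,"wz":0,"jaw":0}
    - {"dx":0,"dy":0,"dz":0.006,"wx":0,"wy":0,"wz":0,"jaw":0}
    - {"dx":0,"dy":0,"dz":0,"wx":0,"wy":0,"wz":0,"jaw":0}

```text
time_s: 8.9
ee_pos: [0.6143, 0.1769, 0.0841]
orientation: [-0.237, -3.131, 0.001]
contact_force: [-0.6, -4.5, -4.3]
grip_width: 0.0229
```

Shoulders are still above the catches' undersides. The last 8 mm or so go in small steps.

Request:
send_rows:
  moves:
    - {"dx":0,"dy":0,"dz":0.003,"wx":0,"wy":0,"wz":0,"jaw":0}
    - {"dx":0,"dy":0,"dz":0.003,"wx":0,"wy":0,"wz":0,"jaw":0}
    - {"dx":0,"dy":0,"dz":0.002,"wx":0,"wy":0,"wz":0,"jaw":0}
    - {"dx":0,"dy":0,"dz":0,"wx":0,"wy":0,"wz":0,"jaw":0}

```text
time_s: 9.3
ee_pos: [0.6151, 0.1779, 0.0774]
orientation: [0.236, 3.132, 0.001]
contact_force: [-0.0, 0.6, -2.8]
grip_width: 0.023
```

The side force has gone, so the latch has snapped over. Pressing on to the floor.

Request:
send_rows:
  moves:
    - {"dx":0,"dy":0,"dz":0.001,"wx":0,"wy":0,"wz":0,"jaw":0}
    - {"dx":0,"dy":0,"dz":0.001,"wx":0,"wy":0,"wz":0,"jaw":0}
    - {"dx":0,"dy":0,"dz":0,"wx":0,"wy":0,"wz":0,"jaw":0}

```text
time_s: 9.6
ee_pos: [0.6152, 0.1778, 0.0772]
orientation: [0.235, 3.131, 0.002]
contact_force: [-4.5, -0.8, 8.9]
grip_width: 0.0233
```

Floor contact: about 12 N more upward force at z = 0.077. Opening slightly and lifting off.

Request:
send_rows:
  moves:
    - {"dx":0,"dy":0,"dz":-0.001,"wx":0,"wy":0,"wz":0,"jaw":0.03}
    - {"dx":0,"dy":0,"dz":0,"wx":0,"wy":0,"wz":0,"jaw":0.036}
    - {"dx":0,"dy":0,"dz":0,"wx":0,"wy":0,"wz":0,"jaw":0.036}
    - {"dx":0,"dy":0,"dz":-0.01,"wx":0,"wy":0,"wz":0,"jaw":0.036}
    - {"dx":0,"dy":0,"dz":-0.02,"wx":0,"wy":0,"wz":0,"jaw":0.036}
    - {"dx":0,"dy":0,"dz":-0.03,"wx":0,"wy":0,"wz":0,"jaw":0.036}
    - {"dx":0,"dy":0,"dz":-0.04,"wx":0,"wy":0,"wz":0,"jaw":0.036}
    - {"dx":0,"dy":0,"dz":-0.04,"wx":0,"wy":0,"wz":0,"jaw":0.036}
    - {"dx":0.03,"dy":0,"dz":-0.02,"wx":0,"wy":0,"wz":0,"jaw":0.036}
    - {"dx":0,"dy":0,"dz":0,"wx":0,"wy":0,"wz":0,"jaw":0.036}

```text
time_s: 10.6
ee_pos: [0.585, 0.1825, 0.2414]
orientation: [0.235, 3.127, 0.006]
contact_force: [-0.1, 0.9, -0.4]
grip_width: 0.0358
```

```bash
python3 -c "
from h import *
to(.6138,.1763,.0765,171.4);grab('scene','s8');grab('wrist','w8')
a=cv2.imread('pics/s8.png')[270:450,225:405];b=cv2.imread('pics/w8.png')[80:400,170:490]
cv2.imwrite('pics/c8.png',cv2.convertScaleAbs(np.hstack([cv2.resize(i,(400,400),interpolation=cv2.INTER_CUBIC) for i in(a,b)]),alpha=1.3,beta=15))"
```

```text
t 10.6 tcp [0.585  0.1825 0.2414] psi 171.41 tilt 0.4 F [-0.1  0.9 -0.4] w 0.0358 j [ 0.62  0.25 -0.12  0.   -1.19 -2.34]
go tool [-0.0286 -0.0026  0.1651] wz 0.01
```

View pics/c8.png

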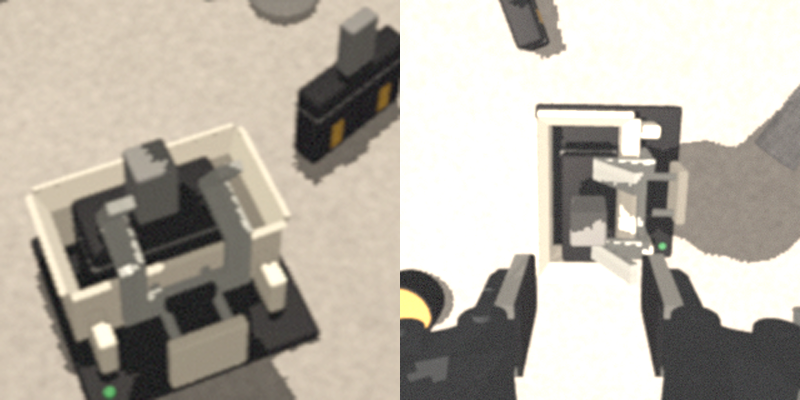

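The pack is in the well with both catches over its shoulders, the tab stands between them, and the slim pack hasn't moved. One numeric check, then I hand in.

```bash
python3 -c "
from h import *
print('pred',proj('s8',(.615,.1775,.108)),'if 6mm high',proj('s8',(.615,.1775,.114)),'seen',(225+150/2.222,270+153/2.222))
print(robot.sense()['contact_force']); robot.sign_off()"
```

```text
pred [294.22727572 339.74972733] if 6mm high [294.07886634 336.64115924] seen (292.5067506750675, 338.85688568856887)
[ 0.11438505  0.50677223 -0.09927593]
the job is handed in; nothing more can be done
```

The thick pack is in the empty dock with the latch closed over it, and I handed the job in at about 10.7 s. I gripped it by its tab, carried it over, pushed it down through the latch to the floor, then opened the jaws and lifted clear.

What the last checks showed:
- **Latch:** a mid-push picture showed the catches pushed back. The roughly 5 N side force vanished at the snap, and the last picture shows both catches over the shoulders.
- **Home on the floor:** pressing on gave about 12 N of floor contact at TCP z = 0.077. The tab top was seen at (292.5, 338.9), against (294.2, 339.7) predicted for a pack fully home.
- **Clear of everything:** contact force was about 0.5 N at hand-in. The slim pack looks unmoved in the last picture, but I did not re-measure its position.

Two measurements disagreed slightly. The first views and the close wrist view put the dock's middle about 3 to 4 mm apart, so I aimed between them. The shoulder and lip heights also came out about 4 to 6 mm lower than the text gives.

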